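# Topple the syringe carton into its taped bay

## Robot

A 6-joint arm with a two-finger parallel gripper is mounted at the origin on the work surface. World frame = base frame: x ahead of the robot, y to its left, z up, the work surface at z = 0. Lengths are in m, angles in rad, forces in N, time in s.
With the tool pointing down it reaches from about 0.25 to 0.775 m from the base axis. Payload 4 kg.
Tool frame: the origin (TCP) lies at the very end of the fingers, on their centre line; the grasp point (between the pads) lies hold_point_z behind it (hold_point_z is the distance from the TCP to the grasp point, in m); z points along the fingers, y is the direction in which the jaws open and shut (so a half turn about z gives the same grasp; the last joint's range is limited). The gripper opens to 94 mm and grips with 3 to 60 N. Pads are 16 mm wide; open, the fingers measure 119 mm over their backs; the gripper's body (75 mm by 177 mm) begins 78 mm behind the grasp point.
Start: joints at [1.105, 0.087, 1.371, -0, 1.684, -0.103], TCP at [0.195, 0.514, 0.206] pointing down, gripper open.
Joint ranges: [-3.1, 3.1], [-0.76, 2.03], [0.27, 2.55], [-1.08, 4.22], [0.17, 2.65], [-2.57, 2.57]. Speed limits (rad/s): [2.79, 2.79, 3.14, 3.14, 3.14, 3.14].

## Interface

Orientations are given as [roll, pitch, yaw] about the fixed x, y, z axes, in that order (R = Rz(yaw) Ry(pitch) Rx(roll)).
In Python, from bench import * gives the robot as it stands.
- The arm moves only by the tool step_arm, never from a script. Its argument "increments" is text: rows parted by semicolons, each of 6 numbers parted by spaces: the shift along the tool's x, y, z in cm, then the turn, a rotation vector about the tool's x, y, z in rad. A call has 1 to 5 rows; each row shifts and turns the commanded pose from where the row before left it, along the tool's axes as they then stand; what a row does not reach is not made up. A row lasts 1/10 s, in which the tool goes at most 50 mm and 8.59 degrees, less where a joint would pass 70% of its speed; a pose out of reach is approached as far as the arm can. A call is refused whole if a number of a shift passes 5 or a number of a turn 0.15, either way. A call with a gripper value outside its range is refused whole. "claw" is the gripper's target within -1 to 1 (shut at 1, half-way at 0, fully open at -1), set as the call begins (left out, the last holds). The fingers move at their own pace and stop on an object; the grip force is fixed at half the most. Time passes only in rows, so rows that do not move let the fingers close. It gives the time, the measured TCP pose, the force and the opening at its end, in the units of the state.
- get_obs(): the state, without advancing time (a new reading comes with each control period).
- snapshot(name): name is "scene" or "top" or "wrist"; returns the picture (384x512x3 uint8, red, green, blue); there is no depth.
- calibration(name): a dict with "camera_matrix" (3x3 intrinsics, pixels), "eye" and "orientation" of the camera in the world; the wrist camera has in their place "tool_from_camera" (4x4, takes a point from camera to tool coordinates, whose origin is the TCP and whose axes are the flange's). Camera axes: x right, y up, looking along -z (the intrinsics and any distortion apply to the point x, -y, -z); pixel columns grow to the right and rows downward; lengths in m; the calibration is good to about 2 mm. A picture is of the moment at which its call begins: read the wrist's pose just before it. calibration takes no time and is no camera call.
- close_job(): hands the job in, once; it reports no verdict.
The state is a dict: "time": time; "joint_positions": joint angles; "qvel": joint speeds; "joint_torque": joint torques, N m; "tool_pos": TCP position; "ee_rot": TCP orientation; "wrist_force": force on the tool from outside, world axes, zero at the start; "wrist_torque": the same for the moment, N m; "width": finger opening in m.
Only numpy, scipy, OpenCV 4.12 (cv2) and the standard library are available. Lean on these libraries where they do the work, as an engineer would, in place of code of your own. Each camera call takes 0.05 s, during which the arm holds its last target. There are 200 camera calls.

## Task

The tall syringe carton standing across one end of the taped rectangle has to lie on its broad side there to be opened. First push the squat swab jar, which stands in the rectangle, along the table until it is right outside the tape, still upright; then push the carton near its top so that it topples and lies flat wholly inside the rectangle. Push them only, do not lift or carry either of them, and leave all the other things on the table standing as they are.

Things in the scene. Friction and masses are not known exactly. Their poses are not given: they have to be found in the camera images.
- bay: rectangle marked on the white table with flat grey tape (12 mm wide, no height), fixed. Origin at its centre on the table. Inside the tape it measures 230 mm along its x axis and 150 mm along its y axis. The carton stands over the tape at its -x end, so the carton must fall towards the bay's +x
- carton: tall plain cardboard carton, closed, with a grey band, rigid, standing on end: 45 mm thick (own x), 80 mm wide (own y), 150 mm tall (own z), roughly 0.15 to 0.3 kg. Origin at the centre of its underside. It stands astride the tape at the bay's -x end, its own x within 0.1 rad of the bay's x; its inner bottom edge is already 20 to 40 mm inside the tape. Pushed towards the bay's middle near its top it tips about that edge, and falls by itself once leant by about 0.3 rad
- carton_a (a point): corner of the carton at its foot, -y side; the four points carton_a to carton_d are the corners of its broad 80 x 150 mm outline, half-way through the thickness
- carton_b (a point): corner of the carton at its foot, +y side
- carton_c (a point): corner of the carton at its top, -y side
- carton_d (a point): corner of the carton at its top, +y side
- jar: squat round glass jar with a metal lid, 64 mm diameter, 70 mm tall, roughly 0.15 to 0.3 kg, standing inside the bay where the carton will fall. Origin at the centre of its underside. Slides upright when pushed below half its height. The table beside both long sides of the bay (its +y and -y) is free next to the jar for at least 100 mm beyond the tape
- short_carton: bystander: a short cardboard carton, 62 x 62 mm and 72 mm tall, standing beyond the bay's +x end; origin at the centre of its underside
- vial1: bystander: an amber glass medicine vial with a metal cap standing upright, 22 mm diameter, 39 mm tall; origin at the centre of its underside
- vial2: bystander: an amber glass medicine vial with a metal cap standing upright, 22 mm diameter, 39 mm tall; origin at the centre of its underside
- vial3: bystander: an amber glass medicine vial with a metal cap standing upright, 22 mm diameter, 39 mm tall; origin at the centre of its underside
- tape_roll: bystander: a roll of white tape lying flat, 68 mm outer diameter, 24 mm high; origin at the centre of its underside
- syringe_pack: bystander: a flat clear pack with a syringe in it, 125 mm (own x) x 30 mm, 10 mm thick, lying on the table; origin at the centre of its underside
Mind the look-alikes: they are no part of the job. What is shaped like the jar but red is not meant.

How it is judged:
On the way, in this order (a step that is already met when the one before it is completed fails the run):
1. the jar stands outside the rectangle while the carton still stands ((y of jar in the frame of bay above 0.107 m or y of jar in the frame of bay below -0.107 m or x of jar in the frame of bay above 0.147 m or x of jar in the frame of bay below -0.147 m) and angle between jar's own z axis and vertical below 0.1 rad and height (world z) of jar below 0.006 m and linear speed of jar below 0.02 m/s and angle between carton's own z axis and vertical below 0.15 rad), for 0.2 s.
2. the carton lies flat inside the rectangle (angle between carton's own z axis and vertical between 1.47 and 1.67 rad and angle between carton's own y axis and vertical between 1.47 and 1.67 rad and height (world z) of carton below 0.028 m and x of carton_a in the frame of bay between -0.121 and 0.121 m and y of carton_a in the frame of bay between -0.081 and 0.081 m and x of carton_b in the frame of bay between -0.121 and 0.121 m and y of carton_b in the frame of bay between -0.081 and 0.081 m and x of carton_c in the frame of bay between -0.121 and 0.121 m and y of carton_c in the frame of bay between -0.081 and 0.081 m and x of carton_d in the frame of bay between -0.121 and 0.121 m and y of carton_d in the frame of bay between -0.081 and 0.081 m), for 0.2 s.
At the end, for the whole second after the job is handed in: The carton lies at rest on a broad side (within 0.1 rad of flat), its four outline corners within the rectangle, up to 6 mm over the inner edge of the tape allowed; the jar stands upright at rest, wholly beyond the inner edge of the tape on any side (all of step 2 and (y of jar in the frame of bay above 0.107 m or y of jar in the frame of bay below -0.107 m or x of jar in the frame of bay above 0.147 m or x of jar in the frame of bay below -0.147 m) and angle between jar's own z axis and vertical below 0.1 rad and height (world z) of jar below 0.006 m and linear speed of each of jar, carton below 0.02 m/s); the robot touches nothing.
It fails at once if the jar is lifted or tipped over (height (world z) of jar above 0.02 m or angle between jar's own z axis and vertical above 0.5 rad).
It fails at once if the carton is lifted or carried (its underside centre rises more than 45 mm) (height (world z) of carton above 0.045 m).
It fails at once if a bystander is moved by more than 20 mm or knocked over (distance of any of short_carton, vial1, vial2, vial3, tape_roll, syringe_pack from where it was at the start of the episode above 0.02 m or angle between any of short_carton, vial1, vial2, vial3, tape_roll, syringe_pack's own z axis and vertical above 0.4 rad).
It also fails if it takes over 45 s, if anything falls off the work surface, if the arm or the gripper's body presses on something with over 40 N, if the wrist force passes 120 N, or if a joint passes its speed limit or range.

## Working session

There is one attempt and no reset: what is moved stays moved. The work goes in short steps, Python scripts to look and compute and a tool call to move; the robot and the scene stay as the last step left them, time stands still between calls to the robot, and variables do not carry over. Pictures are saved under pics/ and viewed, about 8 in all and at most 12, crops included, and the job is handed in when it is done.

Besides the shell and the picture viewer there is one more tool, called as name(argument=value, ...) on one line, values as JSON. step_arm: Moves the arm, as the interface text tells. Its arguments: {"type":"object","properties":{"increments":{"type":"string"},"claw":{"type":"number"}},"required":["increments"]}

```bash
mkdir -p pics; ls
python3 - <<'E'
from bench import *
import cv2,numpy as np
for n in("scene","top"):
    im=snapshot(n); cv2.imwrite(f"pics/{n}0.png",im[:,:,::-1]); c=calibration(n); print(n,c)
print(calibration("wrist")); print(get_obs())
E
```

```text
pics
scene {'camera_matrix': array([[432.05455022,   0.        , 243.15460662],
       [  0.        , 432.05455022, 190.05301837],
       [  0.        ,   0.        ,   1.        ]]), 'eye': array([1.16666068, 0.40535677, 0.71805661]), 'orientation': array([0.83879902, 0.01017127, 2.10579936])}
top {'camera_matrix': array([[378.63605536,   0.        , 258.31920352],
       [  0.        , 378.63605536, 193.37515715],
       [  0.        ,   0.        ,   1.        ]]), 'eye': array([0.4219304 , 0.03640831, 1.06396776]), 'orientation': array([ 0.18992329,  0.02174734, -1.58182336])}
{'camera_matrix': array([[298.17854946,   0.        , 257.49082295],
       [  0.        , 298.17854946, 191.58505685],
       [  0.        ,   0.        ,   1.        ]]), 'tool_from_camera': array([[ 1.58060420e-04,  9.72235352e-01,  2.34005118e-01,
         6.80690545e-02],
       [ 9.99999971e-01, -1.11085490e-04, -2.13923420e-04,
        -2.74010572e-04],
       [-1.81989338e-04,  2.34005145e-01, -9.72235341e-01,
        -1.78422207e-01],
       [ 0.00000000e+00,  0.00000000e+00,  0.00000000e+00,
         1.00000000e+00]])}
{'time': 0.1, 'joint_positions': array([ 1.10491343e+00,  8.79131393e-02,  1.37212516e+00, -1.69446019e-05,
        1.68361564e+00, -1.03097972e-01]), 'qvel': array([ 0.00110536, -0.00131965, -0.00409873,  0.00077228,  0.00107813,
        0.00013608]), 'joint_torque': array([ 1.95233144e-03, -3.41253519e+01, -3.03302550e+01,  7.20432610e-02,
        3.03772150e-02, -8.60901196e-05]), 'tool_pos': array([0.19496195, 0.51373996, 0.20439255]), 'ee_rot': array([-3.13954058e+00, -1.95386484e-04,  2.77880564e+00]), 'wrist_force': array([-0.17092987,  0.07483768,  0.24420599]), 'wrist_torque': array([-0.03230434, -0.01417977, -0.03913526]), 'width': 0.0939483622637741}
```

View pics/scene0.png

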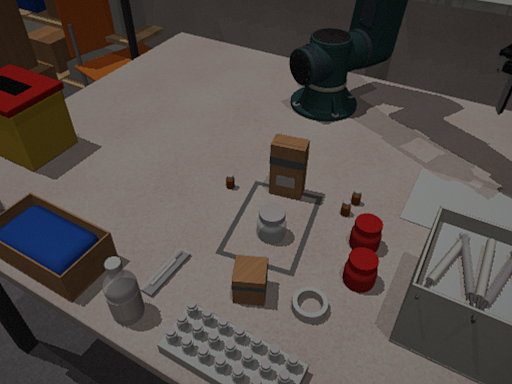

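View pics/top0.png

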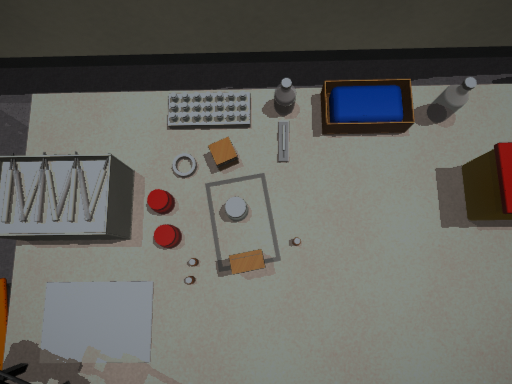

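The scene and top views show the grey jar at top px (235,208) and scene px (272,223). The look-alikes are red jars at top px (160,202) and (167,236). The tall carton is at (247,261), and the short carton at (223,153) is a bystander. The vials are at (193,262), (189,280) and (297,241). Next I'll take a close crop and compute positions.

```bash
cat > h.py <<'E'
from bench import *
import cv2,numpy as np
from scipy.spatial.transform import Rotation as R
def cam(n):
    c=calibration(n); return c["camera_matrix"],np.array(c["eye"]),R.from_euler("xyz",c["orientation"]).as_matrix()
def ray(n,p,z):
    K,e,M=cam(n); d=M@(np.linalg.inv(K)@[p[0],p[1],1]*[1,-1,-1]); return e+d*(z-e[2])/d[2]
def proj(n,P):
    K,e,M=cam(n); q=K@((M.T@(np.array(P)-e))*[1,-1,-1]); return q[:2]/q[2]
E
python3 - <<'E'
from h import *
print("jar lid top",ray("top",(235,207),.07),ray("scene",(271.5,211),.07))
for p in [(193,262),(189,280),(297,241)]: print("vial",ray("top",p,.039))
for p in [(160,200),(167,235)]: print("red",ray("top",p,.07))
print("short",ray("top",(222,150),.072)); print("roll",ray("top",(184,166),.024)); print("syr",ray("top",(283,142),0.01))
a=cv2.imread("pics/top0.png")[165:285,170:310]; b=cv2.imread("pics/scene0.png")[125:275,210:335]
cv2.imwrite("pics/c1.png",np.hstack([cv2.resize(a,(467,400),interpolation=cv2.INTER_CUBIC),cv2.resize(b,(333,400),interpolation=cv2.INTER_CUBIC)]))
E
```

```text
jar lid top [0.57733578 0.11834105 0.07      ] [0.57672285 0.11816451 0.07      ]
vial [0.43503827 0.23329143 0.039     ]
vial [0.38818161 0.24292049 0.039     ]
vial [ 0.48740669 -0.04595334  0.039     ]
red [0.59921117 0.31967034 0.07      ]
red [0.50537246 0.29755628 0.07      ]
short [0.73518137 0.15387483 0.072     ]
roll [0.70479068 0.26775079 0.024     ]
syr [ 0.77580803 -0.01633292  0.01      ]
```

View pics/c1.png

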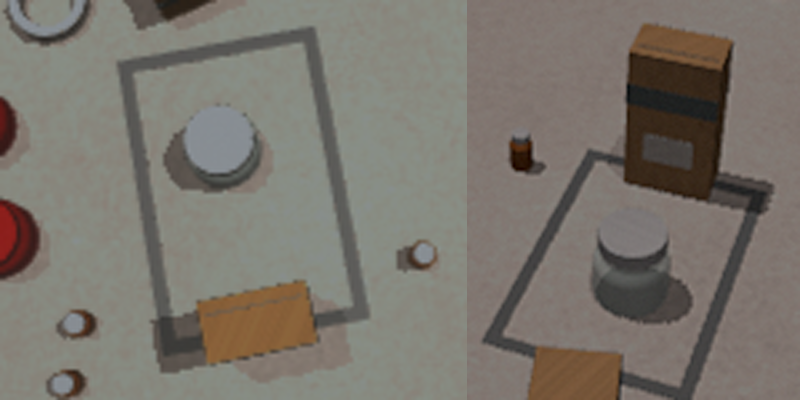

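The crop confirms it: the grey-lidded jar is inside the tape, and the banded tall carton stands at the far (near-robot) end. Next I'll fit the bay and carton poses from both views.

Run:
```python
from h import *
from scipy.optimize import least_squares
T=lambda x,y:("top",(170+x/3.336-.35,165+y/3.333-.35))
S=lambda x,y:("scene",(210+(x-467)/2.664-.35,125+y/2.667-.35))
# bay outer corners; +x world-ish away from robot: signs sx,sy
bo=[(T(118,64),1,1),(T(314,28),1,-1),(T(369,318),-1,-1),(S(592,150),-1,-1),(S(483,342),1,-1),(S(688,402),1,1)]
for (n,p),sx,sy in bo: print(n,sx,sy,ray(n,p,0)[:2])
def f(v):
    r=R.from_euler("z",v[2]).as_matrix(); o=[]
    for (n,p),sx,sy in bo: o+=list(proj(n,np.r_[v[:2],0]+r@[sx*.127,sy*.087,0])-p)
    return o
s=least_squares(f,[.55,.11,.2]); print("bay",s.x,np.round(s.fun,1)); B=s.x
co=[(T(197,300),1,1,1),(T(304,282),1,-1,1),(T(318,340),-1,-1,1),(T(209,363),-1,1,1),
(S(645,24),-1,-1,1),(S(733,41),-1,1,1),(S(720,70),1,1,1),(S(629,52),1,-1,1),(S(625,182),1,-1,0),(S(714,199),1,1,0)]
def g(v):
    r=R.from_euler("z",v[2]).as_matrix(); o=[]
    for (n,p),sx,sy,t in co: o+=list(proj(n,np.r_[v[:2],0]+r@[sx*.0225,sy*.04,t*v[3]])-p)
    return o
s=least_squares(g,[.43,.1,.2,.15]); print("carton",s.x,np.round(s.fun,1)); C=s.x
r=R.from_euler("z",B[2]).as_matrix()[:2,:2]
inb=lambda P:np.round(r.T@(np.array(P)-B[:2]),3)
for n,P in dict(carton=C[:2],edge=C[:2]+.0225*np.array([np.cos(C[2]),np.sin(C[2])]),jar=(.577,.118),v1=(.435,.233),v2=(.388,.243),v3=(.487,-.046),red=(.599,.320),red2=(.505,.298),short=(.735,.154),roll=(.705,.268),syr=(.776,-.016)).items(): print(n,inb(P))
print("dyaw",C[2]-B[2])
# triangulate jar lid height
A=[];b=[]
for n,p in(("top",(235,207)),("scene",(271.5,211))):
    K,e,M=cam(n);d=M@(np.linalg.inv(K)@[p[0],p[1],1]*[1,-1,-1]);d/=np.linalg.norm(d);Q=np.eye(3)-np.outer(d,d);A.append(Q);b.append(Q@e)
print("jar lid",np.linalg.solve(sum(A),sum(b)))
```

```text
top 1 1 [0.65707452 0.2107718 ]
top 1 -1 [0.68634978 0.0408592 ]
top -1 -1 [ 0.43809128 -0.00131421]
scene -1 -1 [0.43576723 0.00340257]
scene 1 -1 [0.68556272 0.04326299]
scene 1 1 [0.65609769 0.21131145]
bay [0.54635952 0.1064414  0.16344503] [-0.7 -0.1 -0.1  0.2 -0.4  1.1 -1.1 -0.6 -0.8 -0.3  0.4  0.8]
carton [0.43279976 0.08580465 0.19872843 0.14820469] [-1.1  1.3 -0.4 -0.4 -0.7  0.9 -1.   1.2 -0.9 -0.2  0.1 -0.2  0.4  0.3
 -0.5  0.2 -0.9  0.5 -2.6  1.3]
carton [-0.115 -0.002]
edge [-0.093 -0.001]
jar [0.032 0.006]
v1 [-0.089  0.143]
v2 [-0.134  0.161]
v3 [-0.083 -0.141]
red [0.087 0.202]
red2 [-0.01   0.196]
short [0.194 0.016]
roll [0.183 0.134]
syr [ 0.207 -0.158]
dyaw 0.03528339870848296
jar lid [0.57722843 0.11834805 0.07052779]
```

```bash
cat >> h.py <<'E'
B=np.array([.5464,.1064,.1634])
def bay(x,y): return B[:2]+R.from_euler("z",B[2]).as_matrix()[:2,:2]@[x,y]
def plan(pos,yaw,n):
    o=get_obs(); r=R.from_euler("xyz",o["ee_rot"]); t=R.from_euler("xyz",[np.pi,0,yaw])
    w=(r.inv()*t).as_rotvec(); d=(np.array(pos)-o["tool_pos"])/n*100
    print("at",np.round(o["tool_pos"],4),np.round(o["ee_rot"],3),"F",np.round(o["wrist_force"],1),"to",np.round(pos,3))
    for i in range(n):
        print(*np.round(r.inv().apply(d),2),*np.round(w/n,3),sep=" ",end=";\n" if i%5==4 else "; ")
        r=r*R.from_rotvec(w/n)
E
python3 -c "
from h import *
plan([*bay(.032,.08),.2],B[2]+np.pi/2,15)"
```

```text
at [0.195  0.5137 0.2044] [-3.14  -0.     2.779] F [-0.2  0.1  0.2] to [0.565 0.191 0.2  ]
-3.07 -1.14 0.03 -0.0 0.0 0.07; -3.14 -0.92 0.03 -0.0 0.0 0.07; -3.2 -0.7 0.03 -0.0 0.0 0.07; -3.24 -0.48 0.03 -0.0 0.0 0.07; -3.27 -0.25 0.03 -0.0 0.0 0.07;
-3.28 -0.02 0.03 -0.0 0.0 0.07; -3.27 0.21 0.03 -0.0 0.0 0.07; -3.25 0.43 0.03 -0.0 0.0 0.07; -3.21 0.66 0.03 -0.0 0.0 0.07; -3.16 0.88 0.03 -0.0 0.0 0.07;
-3.09 1.1 0.03 -0.0 0.0 0.07; -3.0 1.31 0.03 -0.0 0.0 0.07; -2.9 1.51 0.03 -0.0 0.0 0.07; -2.79 1.71 0.03 -0.0 0.0 0.07; -2.67 1.9 0.03 -0.0 0.0 0.07;
```

step_arm(increments="-3.1 -1.1 0 0 0 0.07; -3.1 -0.9 0 0 0 0.07; -3.2 -0.7 0 0 0 0.07; -3.2 -0.5 0 0 0 0.07; -3.3 -0.3 0 0 0 0.07", claw=0)

```text
time: 0.6
tool_pos: [0.3187, 0.4054, 0.2049]
ee_rot: [-3.141, -0.0, 2.426]
wrist_force: [0.3, -0.3, 0.0]
width: 0.0576
```

step_arm(increments="-3.3 0 0 0 0 0.07; -3.3 0.2 0 0 0 0.07; -3.2 0.4 0 0 0 0.07; -3.2 0.7 0 0 0 0.07; -3.2 0.9 0 0 0 0.07")

```text
time: 1.1
tool_pos: [0.4425, 0.2973, 0.2049]
ee_rot: [-3.141, -0.0, 2.076]
wrist_force: [0.5, 0.6, 0.4]
width: 0.0473
```

step_arm(increments="-3.1 1.1 0 0 0 0.07; -3 1.3 0 0 0 0.07; -2.9 1.5 0 0 0 0.07; -2.8 1.7 0 0 0 0.07; -2.7 1.9 0 0 0 0.07")

```text
time: 1.6
tool_pos: [0.5651, 0.1885, 0.2048]
ee_rot: [-3.14, -0.0, 1.726]
wrist_force: [-0.2, 1.3, -0.3]
width: 0.0471
```

```bash
python3 -c "
from h import *
plan([*bay(.032,.08),.015],B[2]+np.pi/2,5)
print(get_obs()['width'],get_obs()['time'])"
```

```text
at [0.5651 0.1885 0.2048] [-3.14  -0.     1.726] F [-0.2  1.3 -0.3] to [0.565 0.191 0.015]
0.04 0.01 3.8 -0.0 -0.0 -0.002; 0.04 0.01 3.8 -0.0 -0.0 -0.002; 0.04 0.01 3.8 -0.0 -0.0 -0.002; 0.04 0.01 3.8 -0.0 -0.0 -0.002; 0.04 0.0 3.8 -0.0 -0.0 -0.002;
0.047062010653227494 1.6
```

step_arm(increments="0.1 0 4 0 0 0; 0.1 0 4 0 0 0; 0 0 4 0 0 0; 0 0 4 0 0 0; 0 0 2.7 0 0 0")

```text
time: 2.1
tool_pos: [0.5619, 0.1909, 0.0143]
ee_rot: [-3.136, 0.0, 1.729]
wrist_force: [0.7, 0.4, -0.8]
width: 0.0468
```

Run:
```python
from h import *
plan([*bay(.032,-.097),.018],B[2]+np.pi/2,15)
a=snapshot("scene")[:,:,::-1]; t=snapshot("top")[:,:,::-1]
cv2.imwrite("pics/d.png",np.hstack([cv2.resize(t[130:290,140:310],(425,400)),cv2.resize(a[120:290,200:359],(374,400))]))
```

```text
at [0.5619 0.1909 0.0143] [-3.136  0.     1.729] F [ 0.7  0.4 -0.8] to [0.594 0.016 0.018]
-1.19 0.03 -0.02 -0.0 0.0 -0.0; -1.19 0.03 -0.02 -0.0 0.0 -0.0; -1.19 0.03 -0.02 -0.0 0.0 -0.0; -1.19 0.03 -0.02 -0.0 0.0 -0.0; -1.19 0.02 -0.02 -0.0 0.0 -0.0;
-1.19 0.02 -0.02 -0.0 0.0 -0.0; -1.19 0.02 -0.02 -0.0 0.0 -0.0; -1.19 0.02 -0.02 -0.0 0.0 -0.0; -1.19 0.02 -0.02 -0.0 0.0 -0.0; -1.19 0.02 -0.02 -0.0 0.0 -0.0;
-1.19 0.02 -0.02 -0.0 0.0 -0.0; -1.19 0.02 -0.02 -0.0 0.0 -0.0; -1.19 0.02 -0.02 -0.0 0.0 -0.0; -1.19 0.02 -0.02 -0.0 0.0 -0.0; -1.19 0.02 -0.02 -0.0 0.0 -0.0;
```

View pics/d.png

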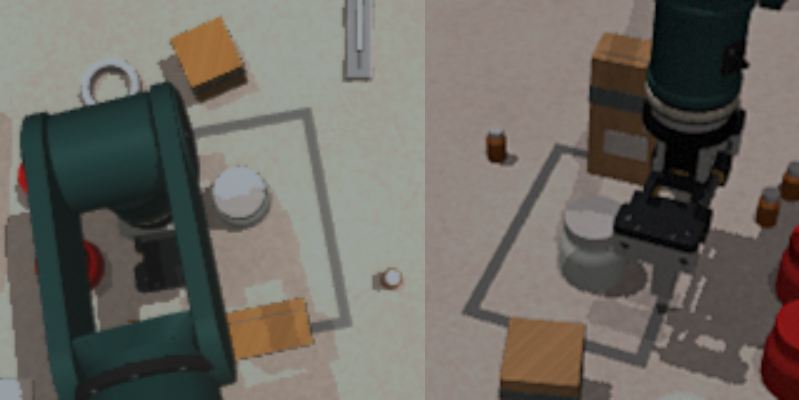

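The jar (crop px (240,195) in the top view) and carton are untouched, and the fingers are down at the jar's +y side. I'll start pushing.

step_arm(increments="-1 0.1 0 0 0 0; -1 0.1 0 0 0 0; -1 0.1 0 0 0 0; -1 0 0 0 0 0; -1 0 0 0 0 0")

```text
time: 2.7
tool_pos: [0.5759, 0.1422, 0.0198]
ee_rot: [3.139, -0.001, 1.728]
wrist_force: [-0.8, 2.6, 1.7]
width: 0.0469
```

step_arm(increments="-1 0 0 0 0 0; -1 0 0 0 0 0; -1 0 0 0 0 0; -1 0 0 0 0 0; -1 0 0 0 0 0")

```text
time: 3.2
tool_pos: [0.5832, 0.0927, 0.0187]
ee_rot: [3.141, -0.0, 1.729]
wrist_force: [-1.1, 2.9, 3.4]
width: 0.0471
```

Run:
```python
from h import *
plan([*bay(.032,-.097),.015],B[2]+np.pi/2,10)
a=snapshot("scene")[:,:,::-1]; t=snapshot("top")[:,:,::-1]
cv2.imwrite("pics/e.png",np.hstack([cv2.resize(t[130:290,140:310],(425,400)),cv2.resize(a[120:290,200:359],(374,400))]))
```

```text
at [0.5832 0.0927 0.0187] [ 3.141 -0.     1.729] F [-1.1  2.9  3.4] to [0.594 0.016 0.015]
-0.78 -0.02 0.04 0.0 -0.0 -0.001; -0.78 -0.02 0.04 0.0 -0.0 -0.001; -0.78 -0.02 0.04 0.0 -0.0 -0.001; -0.78 -0.02 0.04 0.0 -0.0 -0.001; -0.78 -0.02 0.04 0.0 -0.0 -0.001;
-0.78 -0.02 0.04 0.0 -0.0 -0.001; -0.78 -0.02 0.04 0.0 -0.0 -0.001; -0.78 -0.02 0.04 0.0 -0.0 -0.001; -0.78 -0.02 0.04 0.0 -0.0 -0.001; -0.78 -0.02 0.04 0.0 -0.0 -0.001;
```

View pics/e.png

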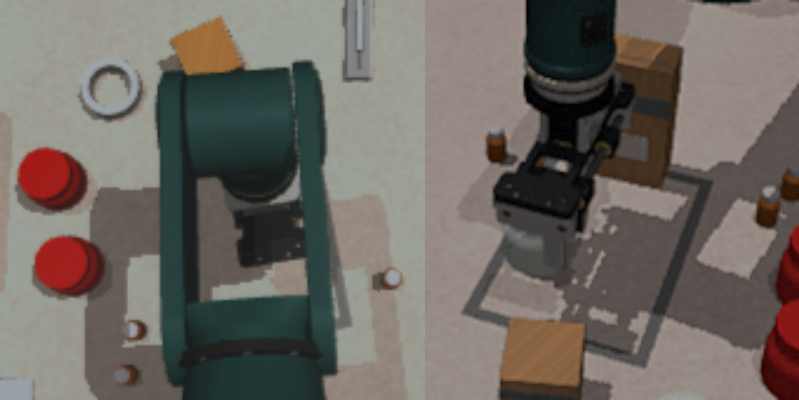

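The jar is upright and cradled by the fingers (right crop px (540,240)). I'll continue.

step_arm(increments="-0.9 0 0 0 0 0; -0.9 0 0 0 0 0; -0.9 0 0 0 0 0; -0.9 0 0 0 0 0; -0.9 0 0 0 0 0")

```text
time: 3.8
tool_pos: [0.5898, 0.0477, 0.0179]
ee_rot: [-3.141, 0.0, 1.729]
wrist_force: [0.3, 0.3, -1.8]
width: 0.0469
```

step_arm(increments="-0.9 0 0 0 0 0; -0.9 0 0 0 0 0; -0.8 0 0 0 0 0; -0.6 0 0 0 0 0; -0.3 0 0 0 0 0")

```text
time: 4.3
tool_pos: [0.5956, 0.0135, 0.0184]
ee_rot: [-3.142, -0.0, 1.728]
wrist_force: [-0.2, 1.1, -1.0]
width: 0.0468
```

step_arm(increments="0 0 0 0 0 0; 1 0 0 0 0 0; 2 0 0 0 0 0; 2 0 -4 0 0 0; 0 0 -5 0 0 0")

```text
time: 4.8
tool_pos: [0.5846, 0.0668, 0.1061]
ee_rot: [-3.134, -0.002, 1.732]
wrist_force: [1.7, 0.6, 0.5]
width: 0.0472
```

step_arm(increments="0 0 -5 0 0 0; 0 0 -5 0 0 0; 0 0 -2 0 0 0; 0 0 0 0 0 0")

```text
time: 5.2
tool_pos: [0.5896, 0.0647, 0.2342]
ee_rot: [3.131, 0.001, 1.73]
wrist_force: [0.2, 0.4, -0.7]
width: 0.0475
```

Run:
```python
from h import *
print(get_obs()["time"])
plan([*bay(-.19,-.003),.225],.18,20)
a=snapshot("scene")[:,:,::-1]; t=snapshot("top")[:,:,::-1]
cv2.imwrite("pics/f.png",np.hstack([cv2.resize(t[130:290,140:310],(425,400)),cv2.resize(a[120:290,200:359],(374,400))]))
```

```text
5.2
at [0.5896 0.0647 0.2342] [3.131e+00 1.000e-03 1.730e+00] F [ 0.2  0.4 -0.7] to [0.359 0.073 0.225]
0.22 -1.13 0.03 0.0 -0.0 0.077; 0.13 -1.14 0.03 0.0 -0.0 0.077; 0.04 -1.15 0.03 0.0 -0.0 0.077; -0.05 -1.15 0.04 0.0 -0.0 0.077; -0.13 -1.14 0.04 0.0 -0.0 0.077;
-0.22 -1.13 0.04 0.0 -0.0 0.077; -0.31 -1.11 0.04 0.0 -0.0 0.077; -0.39 -1.08 0.04 0.0 -0.0 0.077; -0.48 -1.05 0.04 0.0 -0.0 0.077; -0.56 -1.01 0.04 0.0 -0.0 0.077;
-0.63 -0.96 0.04 0.0 -0.0 0.077; -0.71 -0.91 0.04 0.0 -0.0 0.077; -0.77 -0.85 0.04 0.0 -0.0 0.077; -0.84 -0.79 0.04 0.0 -0.0 0.077; -0.9 -0.72 0.04 0.0 -0.0 0.077;
-0.95 -0.65 0.04 0.0 -0.0 0.077; -1.0 -0.58 0.04 0.0 -0.0 0.077; -1.04 -0.5 0.04 0.0 -0.0 0.077; -1.07 -0.42 0.04 0.0 -0.0 0.077; -1.1 -0.33 0.05 0.0 -0.0 0.077;
```

View pics/f.png

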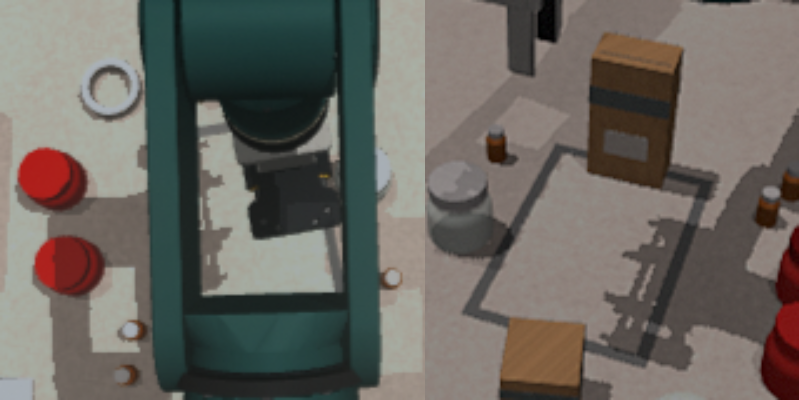

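The jar now stands outside the -y tape (right crop px (458,183)) and the carton is still standing. I'll move over and behind the carton.

step_arm(increments="0.3 -2.3 0 0 0 0.15; 0 -2.3 0 0 0 0.15; -0.3 -2.3 0 0 0 0.15; -0.7 -2.2 0 0 0 0.15; -1 -2.1 0 0 0 0.15")

```text
time: 5.8
tool_pos: [0.4695, 0.0628, 0.2247]
ee_rot: [-3.136, 0.004, 0.973]
wrist_force: [-0.1, -0.3, -0.6]
width: 0.0474
```

step_arm(increments="-1.3 -1.9 0 0 0 0.15; -1.6 -1.7 0 0 0 0.15; -1.8 -1.4 0 0 0 0.15; -2 -1.1 0 0 0 0.15; -2.2 -0.8 0 0 0 0.15")

```text
time: 6.3
tool_pos: [0.3542, 0.0606, 0.225]
ee_rot: [-3.14, 0.006, 0.223]
wrist_force: [-0.3, 0.2, -0.3]
width: 0.0467
```

Run:
```python
from h import *
plan([*bay(-.187,-.004),.132],.19,5)
print("jar",ray("scene",(200+(458-425)*.425,120+183*.425),.07)[:2]); r=R.from_euler("z",B[2]).as_matrix()[:2,:2]
print(r.T@(ray("scene",(214,197.5),.07)[:2]-B[:2]))
```

```text
at [0.3542 0.0606 0.225 ] [-3.14   0.006  0.223] F [-0.3  0.2 -0.3] to [0.363 0.072 0.132]
0.22 -0.18 1.86 -0.0 0.001 0.007; 0.22 -0.19 1.86 -0.0 0.001 0.007; 0.22 -0.19 1.86 -0.0 0.001 0.007; 0.21 -0.19 1.86 -0.0 0.001 0.007; 0.21 -0.19 1.86 -0.0 0.001 0.007;
jar [ 0.60350882 -0.01065441]
[ 0.03651306 -0.12520165]
```

step_arm(increments="0 -0.3 2 0 0 0.01; 0 -0.3 2 0 0 0.01; 0.2 -0.3 2 0 0 0.01; 0.3 -0.1 2 0 0 0; 0.3 0 1.3 0 0 0")

```text
time: 6.8
tool_pos: [0.3597, 0.072, 0.131]
ee_rot: [-3.14, 0.007, 0.199]
wrist_force: [0.8, 0.1, -1.2]
width: 0.0475
```

Run:
```python
from h import *
o=get_obs(); c=np.array([.4328,.0858]); r=R.from_euler("z",.195).as_matrix()[:2,:2]
print(o["tool_pos"],o["ee_rot"],"TCP in carton frame",r.T@(o["tool_pos"][:2]-c))
a=snapshot("scene")[:,:,::-1]
cv2.imwrite("pics/g.png",cv2.resize(a[90:290,180:380],(600,600)))
```

```text
[0.35970317 0.07201101 0.13101841] [-3.14031199  0.00725539  0.19928797] TCP in carton frame [-0.07438332  0.00063606]
```

View pics/g.png

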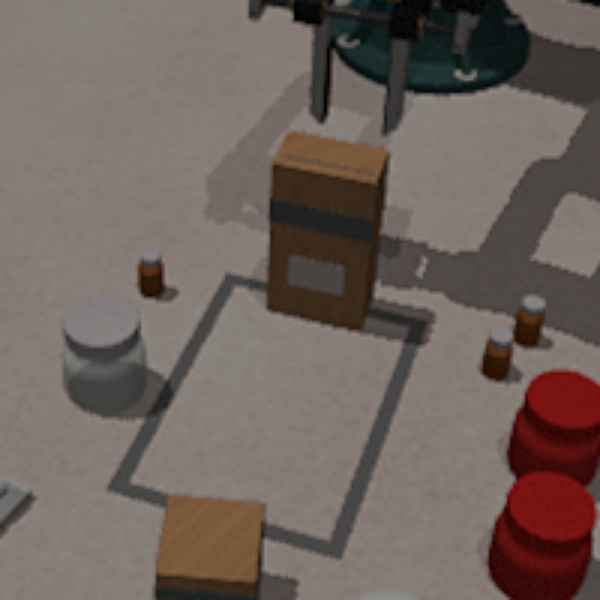

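The fingers are centred behind the carton's top (px (355,110)) and the jar is clear. I'll push.

step_arm(increments="1 0 0 0 0 0; 1 0 0 0 0 0; 1 0 0 0 0 0; 0.6 0 0 0 0 0; 0.6 0 0 0 0 0")

```text
time: 7.35
tool_pos: [0.4044, 0.0802, 0.136]
ee_rot: [3.142, -0.001, 0.199]
wrist_force: [-0.1, -0.4, 0.6]
width: 0.0471
```

step_arm(increments="0.6 0 0 0 0 0; 0.6 0 0 0 0 0; 0.6 0 0 0 0 0; 0.6 0 0 0 0 0; 0.6 0 0 0 0 0")

```text
time: 7.85
tool_pos: [0.4333, 0.0862, 0.1355]
ee_rot: [-3.141, -0.0, 0.199]
wrist_force: [-0.4, -0.5, 0.1]
width: 0.047
```

Run:
```python
from h import *
a=snapshot("scene")[:,:,::-1]
cv2.imwrite("pics/i.png",cv2.resize(a[90:290,180:380],(600,600)))
```

```text
(no output)
```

View pics/i.png

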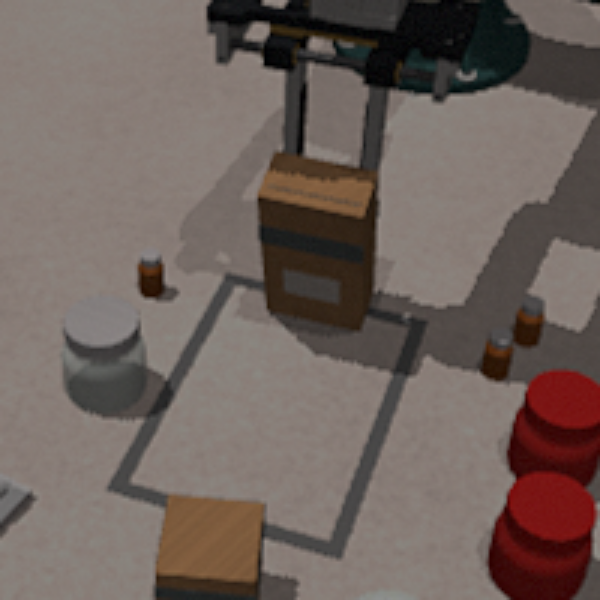

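The carton is tipping about its inner edge without sliding; its foot is unchanged at px (270,312)–(360,327). I'll continue slowly.

step_arm(increments="0.6 0 0 0 0 0; 0.6 0 0 0 0 0; 0.6 0 0 0 0 0; 0.4 0 0 0 0 0; 0.2 0 0 0 0 0")

```text
time: 8.4
tool_pos: [0.4568, 0.0908, 0.1354]
ee_rot: [-3.142, 0.0, 0.199]
wrist_force: [-0.4, 0.8, 0.2]
width: 0.0468
```

step_arm(increments="0 0 0 0 0 0; 0 0 0 0 0 0; 0 0 0 0 0 0; 0 0 0 0 0 0; 0 0 0 0 0 0")

```text
time: 8.9
tool_pos: [0.4563, 0.0908, 0.1356]
ee_rot: [-3.142, -0.0, 0.199]
wrist_force: [1.0, 0.5, 0.1]
width: 0.0468
```

Run:
```python
from h import *
a=snapshot("scene")[:,:,::-1]
cv2.imwrite("pics/j.png",cv2.resize(a[90:290,180:380],(600,600)))
```

```text
(no output)
```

View pics/j.png

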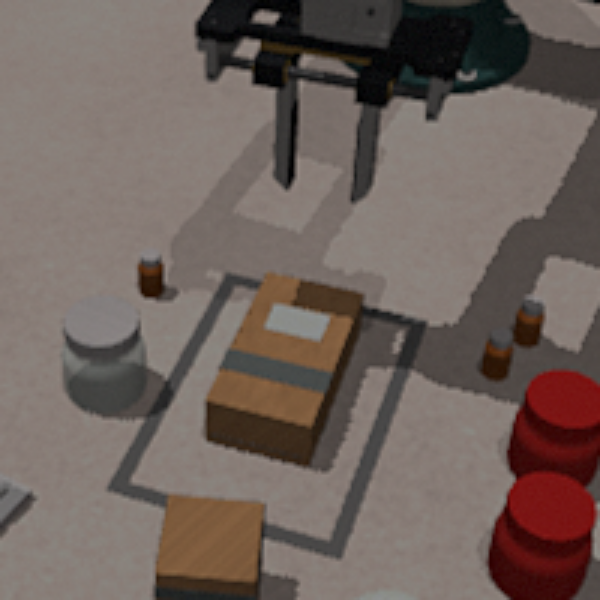

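The carton has fallen and lies flat inside the tape. I'll fit its pose, then raise the arm clear.

step_arm(increments="-1 0 -4 0 0 0; -1 0 -4 0 0 0; 0 0 0 0 0 0; 0 0 0 0 0 0; 0 0 0 0 0 0")

```text
time: 9.45
tool_pos: [0.4362, 0.0868, 0.2141]
ee_rot: [-3.141, 0.002, 0.199]
wrist_force: [-0.6, 0.1, 0.1]
width: 0.0469
```

Run:
```python
from h import *
from scipy.optimize import least_squares
pts=[((265,275),-1,-1,.045),((362,293),-1,1,.045),((208,405),1,-1,.045),((314,425),1,1,.045),((208,440),1,-1,0),((310,463),1,1,0)]
r=R.from_euler
def g(v):
    return np.concatenate([proj("scene",np.r_[v[:2],0]+r("z",v[2]).as_matrix()@[sx*.075,sy*.04,z])-(180+p[0]/3-.33,90+p[1]/3-.33) for p,sx,sy,z in pts])
s=least_squares(g,[.53,.1,.16]); print(s.x,np.round(s.fun,1))
M=r("z",B[2]).as_matrix()[:2,:2]; Q=r("z",s.x[2]).as_matrix()[:2,:2]
for a in(-1,1):
  for b in(-1,1): print(np.round(M.T@(s.x[:2]+Q@[a*.075,b*.04]-B[:2]),3))
print("jar",M.T@(ray("scene",(180+102/3-.3,90+322/3-.3),.07)[:2]-B[:2]))
o=get_obs(); print(o["time"],o["tool_pos"],np.round(o["wrist_force"],1),np.abs(o["qvel"]).max())
close_job()
```

```text
[0.5298375  0.10494596 0.21421478] [-0.3 -1.4  0.2 -0.7 -0.5 -1.5  0.4  0.3 -0.5  0.9  0.6  1.7]
[-0.089 -0.042]
[-0.094  0.037]
[ 0.06  -0.035]
[0.056 0.045]
jar [ 0.03536503 -0.12644193]
9.45 [0.43618839 0.08679336 0.21412352] [-0.6  0.1  0.1] 0.01484420112075499
the job is handed in; nothing more can be done
```

The job is done and handed in at about 9.5 s of the 45 s. Handing in gives no verdict.

- **Jar:** I pushed it low down with half-open fingers out over the bay's -y side. It stands upright at about (0.035, -0.126) m in the bay frame; the limit was y below -0.107.
- **Carton:** I pushed it about 15 mm below its top. It tipped about its inner edge without visibly sliding and fell flat. Its outline corners lie at x from -0.094 to 0.060 m and y from -0.042 to 0.045 m. The limits are ±0.121 and ±0.081.
- **Bystanders:** The last picture shows those in view unmoved: vials, short carton, and what shows of the syringe pack and tape roll. I did not measure their positions again.
- **Arm:** It was clear of everything at the end, with the TCP at 0.214 m and no contact force.

The final poses come from the scene camera alone, because the arm blocks the top view. The fit errors were up to 1.7 pixels (a few mm), well inside the margins. I took that picture just before raising the arm, and did not take another afterwards. No check failed or disagreed.

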